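# Start the microscope lamp and open its shutter

## Robot

A 6-joint arm with a two-finger parallel gripper is mounted at the origin on the work surface. World frame = base frame: x ahead of the robot, y to its left, z up, the work surface at z = 0. Lengths are in m, angles in rad, forces in N, time in s.
With the tool pointing down it reaches from about 0.275 to 0.75 m from the base axis. Payload 10.2 kg.
Tool frame: the origin (TCP) lies between the finger pads; the fingertips stand nose_length ahead of it and the grasp point (between the pads) lies 5 mm behind it (nose_length is the distance from the TCP to the fingertips, in m); x points along the fingers, y is the direction in which the jaws open and shut, and the axes are right-handed (so a half turn about x gives the same grasp; the last joint's range is limited). The gripper opens to 85 mm and grips with 20 to 120 N. Pads are 22 mm wide; open, the fingers measure 114 mm over their backs; the gripper's body (76 mm by 85 mm) begins 54 mm behind the grasp point. The pads swing forward as they close: fully open they stand 13 mm farther back than shut.
Start: joints at [1.099, 0.313, 1.498, -0, 1.331, -0.223], TCP at [0.129, 0.509, 0.245] pointing down, gripper open.
Joint ranges: [-2.94, 2.94], [-0.97, 2.17], [0.19, 2.56], [-1.23, 4.37], [0.02, 3.11], [-2.88, 2.88]. Speed limits (rad/s): [2.39, 2.39, 3.01, 3.14, 3.14, 3.14].

## Interface

Orientations are given as a rotation vector (axis times angle).
In Python, from station import * gives the robot as it stands.
- The arm moves only by the shell command python3 -m jog 'ROWS' [FORCE]. ROWS is JSON, a list of rows, each an object with "delta_pos": the shift along the tool's x, y, z in cm, a list of three; "yaw": the turn about the tool's x in rad; "hand": the closure, from 0 (fully open) to 1 (shut). In form: [{"delta_pos": [tx, ty, tz], "yaw": yaw, "hand": hand}, ...]. A call has 1 to 12 rows; each row is the pose to reach, as a shift and turn from the pose commanded when the call began, along the tool's axes at that moment; what a row does not reach only later rows make up. A row lasts 1/10 s, in which the tool goes at most 50 mm and 8.59 degrees, less where a joint would pass 70% of its speed; a pose out of reach is approached as far as the arm can. A call with a gripper value outside its range is refused whole. The fingers move at their own pace and stop on an object; FORCE is the grip in N (left out, the last holds). Time passes only in rows, so rows that repeat a pose let the fingers close. It gives the time, the measured TCP pose, the force and the opening at its end, in the units of the state.
- state(): the state, without advancing time (a new reading comes with each control period).
- camera(name): name is "scene" or "top" or "wrist"; returns a dict with "image" (420x560x3 uint8, red, green, blue), "K" (3x3 intrinsics, pixels), "T" (4x4, takes a point from camera to world coordinates); the wrist camera has in their place "tool_from_camera" (4x4, takes a point from camera to tool coordinates, whose origin is the TCP and whose axes are the tool frame's). Camera axes: x right, y down, z forward; pixel columns grow to the right and rows downward; lengths in m; the calibration is good to about 2 mm. A picture is of the moment at which its call begins: read the wrist's pose just before it. There is no depth.
- hand_in(): hands the job in, once; it reports no verdict.
The state is a dict: "time": time; "qpos": joint angles; "joint_vel": joint speeds; "joint_torque": joint torques, N m; "position": TCP position; "orientation": TCP orientation; "ft_force": force on the tool from outside, world axes, zero at the start; "torque": the same for the moment, N m; "grip_width": finger opening in m.
Only numpy, scipy, OpenCV 4.12 (cv2) and the standard library are available. Lean on these libraries where they do the work, as an engineer would, in place of code of your own. Each camera call takes 0.05 s, during which the arm holds its last target. There are 200 camera calls.

## Task

Start the microscope's lamp with the closed fingertips: press the raised half of the rocker on the lamp unit fully down so that the unit is switched on, then press the round key beside it fully down and hold it there for about a second, and last press the long bar key on the hand controller fully down and let it come up again, which opens the shutter. Only press: the hand controller stays flat on the bench where it lies, the controller's two small round keys are not pressed, and the oil bottle, the lens case and the slide box are left alone.

Things in the scene. Friction and masses are not known exactly. Their poses are not given: they have to be found in the camera images.
- lamp_unit: Lamp unit, a heavy fixed white console, 190 deep (x), 200 wide (y), 48 high at its near edge, 88 at its far one: a black panel that rises away from the operator at 0.21 rad. Origin: centre of the underside; own x to its far side, y to its left, z up. Across the panel, 60 apart, 10 nearer than its middle: left the rocker, middle the round lamp key, right a black dial (34 diameter, 16 high; no part in this).
- mains_rocker (a joint): Angle of the grey rocker, a shallow V whose halves are each 21 long (own x) and 26 wide, pivot line 5 mm above the panel: 0 = off (near half flat, far half raised), 0.28 rad = fully on (far half flat, near half raised). It stays where it is left; about 3 N at point rocker_push tips it.
- rocker_push (a point): Where to press: on top of the rocker's far half, 14 mm from the pivot, 7 mm from the far end. Own z is the panel's normal while the rocker is off and leans to the far side as it tips. From off to on the point sinks 4 mm, to 5 mm above the panel. Pressing along the panel's normal or straight down both work.
- lamp_key (a joint): How far the round lamp key of the lamp unit is pressed along the panel's normal: 0 = up, 0.005 m = fully down. It springs back; 1.5 N starts it, 5 N takes it fully down.
- lamp_key_top (a point): Centre of the flat top (28 diameter) of the round lamp key, 9 mm above the panel when up; own z is the panel's normal and points out.
- controller: Hand controller, a smaller loose white wedge on rubber feet, 0.6 to 1 kg: 125 deep (x), 150 wide (y), 24 high at its near edge, 51 at its far one, black panel rising away from the operator at 0.21 rad. Origin: centre of the underside; own x to its far side, y to its left. One long bar key near, two small round keys far, 80 apart. It stands left or right of the lamp unit.
- shutter_key (a joint): How far the long bar key is pressed along the panel's normal: 0 = up, 0.004 m = fully down. It springs back; 1.2 N starts it, 4 N takes it fully down.
- shutter_key_top (a point): Centre of the flat top of the bar key (18 along x by 46 along y), 8 mm above the panel when up; own z is the panel's normal and points out.
- brighter_key (a joint): How far the left small round key (18 diameter) on the controller's far part is pressed: 0 = up, 0.004 m = down. Not to be pressed.
- brighter_key_top (a point): Centre of the top of that left round key, 56 further up the slope than the bar key's centre and 40 to its left.
- dimmer_key (a joint): How far the right small round key is pressed: 0 = up, 0.004 m = down. Not to be pressed.
- dimmer_key_top (a point): Centre of the top of that right round key, 56 further up the slope than the bar key's centre and 40 to its right.
- oil_bottle: A small amber bottle with a black cap, 30 diameter, 62 high, standing between the two units. Origin: centre of its underside.
- lens_case: A round screw-top lens case, black foot and grey top, 38 diameter, 56 high, standing between the two units. Origin: centre of its underside.
- slide_box: A low closed slide box, 87 by 72, 32 high, beyond the two units. Origin: centre of its underside.
There are look-alikes about, which are no part of the job. Leave any purple look-alike of the lens_case alone. What is shaped like the controller but brown is not meant.

How it is judged:
By the outcome, as a careful person would: the job done as asked, in the order asked, and still so for the second after the job is handed in, with the robot touching nothing.
It also fails if it takes over 53 s, if anything falls off the work surface, if the arm or the gripper's body presses on something with over 40 N, if the wrist force passes 120 N, or if a joint passes its speed limit or range.

## Working session

There is one attempt and no reset: what is moved stays moved. The work goes in short steps, Python scripts to look and compute and a shell command to move; the robot and the scene stay as the last step left them, time stands still between calls to the robot, and variables do not carry over. Pictures are saved under pics/ and viewed, about 8 in all and at most 12, crops included, and the job is handed in when it is done.

```bash
ls; mkdir -p pics; python3 - <<'E'
from station import *
import cv2,numpy as np
s=state();print({k:np.round(v,3).tolist() for k,v in s.items()})
try: print(nose_length)
except Exception as e: print(e)
for n in("top","scene"):
    c=camera(n);cv2.imwrite(f"pics/{n}0.png",cv2.resize(c["image"][:,:,::-1],(800,600),interpolation=cv2.INTER_CUBIC));print(n,c["K"].round(1).tolist(),c["T"].round(4).tolist())
    np.savez(f"{n}0.npz",**c)
E
```

```text
pics
{'time': 0.0, 'qpos': [1.099, 0.313, 1.498, -0.0, 1.331, -0.223], 'joint_vel': [-0.002, -0.0, -0.002, -0.002, -0.0, -0.001], 'joint_torque': [0.0, -41.228, -25.973, -0.0, 0.004, 0.0], 'position': [0.129, 0.509, 0.245], 'orientation': [0.194, 1.562, -0.196], 'ft_force': [0.495, -0.17, 0.384], 'torque': [0.026, 0.017, -0.046], 'grip_width': 0.085}
0.014
top [[449.3, 0.0, 285.8], [0.0, 449.3, 205.2], [0.0, 0.0, 1.0]] [[-0.0111, -0.9926, 0.1206, 0.4849], [-0.9999, 0.0113, 0.0003, 0.005], [-0.0017, -0.1206, -0.9927, 0.7991], [0.0, 0.0, 0.0, 1.0]]
scene [[402.8, 0.0, 280.2], [0.0, 402.8, 207.4], [0.0, 0.0, 1.0]] [[0.6021, 0.675, -0.4264, 0.8722], [0.7983, -0.5023, 0.3321, -0.2086], [0.01, -0.5404, -0.8414, 0.6488], [0.0, 0.0, 0.0, 1.0]]
```

View pics/top0.png

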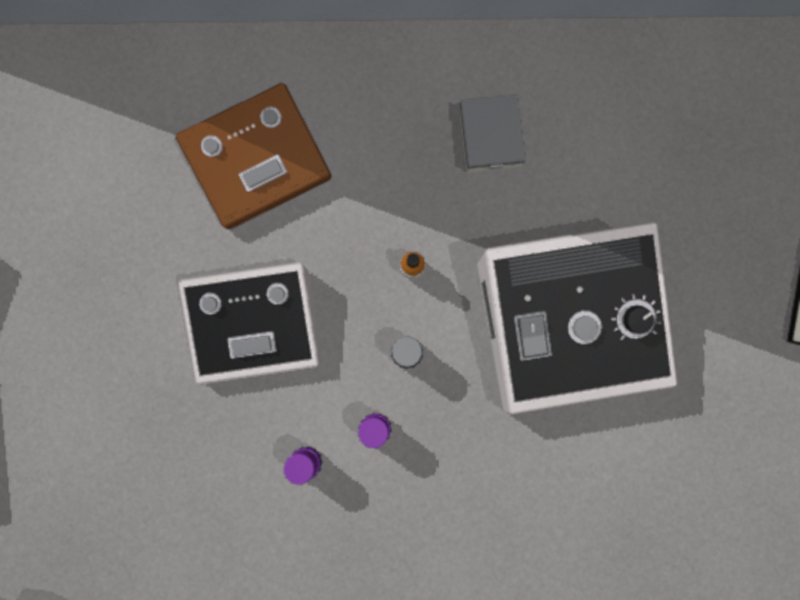

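View pics/scene0.png

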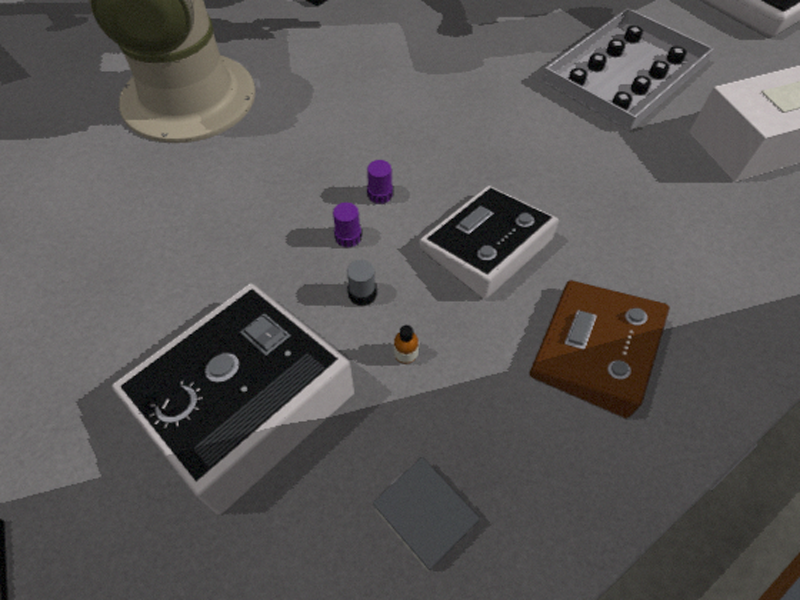

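White controller at (248,322) in the top view; the brown look-alike at (255,155) is not the one meant. The lamp unit is at (580,318). I'll check both in an enlarged crop.

```bash
python3 - <<'E'
import cv2,numpy as np
im=np.load("top0.npz")["image"][:,:,::-1]
a=im[150:292,332:480];b=im[180:322,122:232]
cv2.imwrite("pics/crop0.png",cv2.resize(np.hstack([b,a]),None,fx=3,fy=3,interpolation=cv2.INTER_CUBIC))
E
```

```text
(no output)
```

View pics/crop0.png

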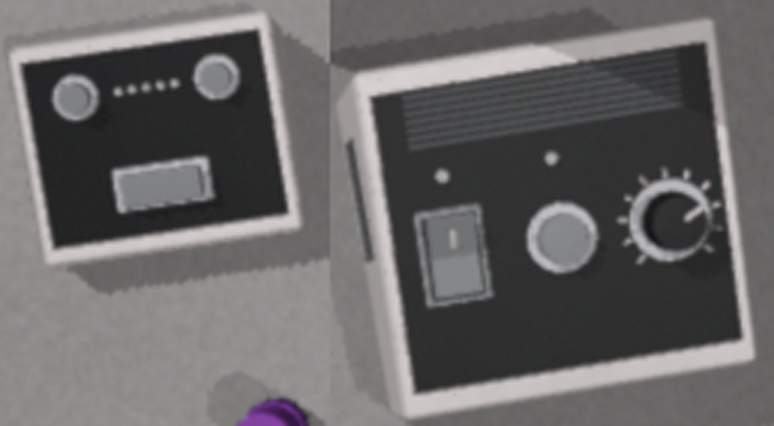

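The controller is white with a black panel: bar key at crop (163,185), small keys at (73,97) and (217,77). On the lamp unit the rocker is at (454,254) with its far half dark, the round key at (562,238) and the dial at (672,220). Next I fit both poses.

```bash
cat > h.py <<'E'
import numpy as np,json
from scipy.optimize import least_squares
from scipy.spatial.transform import Rotation as R
NOSE=0.014
def proj(K,T,P):
    q=(np.linalg.inv(T)@np.c_[P,np.ones(len(P))].T)[:3]; q=K@q; return (q[:2]/q[2]).T
def loc(zmid,s,y,h,a=.21):  # slope coord from panel middle, height above panel
    return [s*np.cos(a)-h*np.sin(a),y,zmid+s*np.sin(a)+h*np.cos(a)]
def world(p,P):
    P=np.atleast_2d(P); c,s=np.cos(p[2]),np.sin(p[2])
    return np.c_[p[0]+c*P[:,0]-s*P[:,1],p[1]+s*P[:,0]+c*P[:,1],P[:,2]]
L=lambda s,y,h:loc(.068,s,y,h)
C=lambda s,y,h:loc(.0375,s,y,h)
LAMP=dict(key=L(-.01,0,.009),rock=L(-.01,.06,.005),push=L(.0037,.06,.009))
E
python3 - <<'E'
from h import *
c=np.load("top0.npz");K,T=c["K"],c["T"]
f=lambda uv,x0:np.array(uv)/3-1/3+[x0,150 if x0>200 else 180]
uvL=f([[562,238],[454,253],[408,415],[752,356],[712,20],[357,75]],332-110)
P=np.array([LAMP["key"],LAMP["rock"],[-.095,.1,.048],[-.095,-.1,.048],[.095,-.1,.088],[.095,.1,.088]])
r=least_squares(lambda p:(proj(K,T,world(p,P))-uvL).ravel(),[.45,-.2,0])
print("lamp",r.x.round(4),r.fun.reshape(-1,2).round(1).tolist())
pl=r.x;print({k:world(pl,v).round(4).tolist() for k,v in LAMP.items()})
uvC=np.array([[163,185],[73,97],[217,77],[50,262],[299,226],[266,14],[12,50]])/3-1/3+[122,180]
def PC(s): return np.array([C(s,0,.008),C(s+.056,.04,.006),C(s+.056,-.04,.006),[-.0625,.075,.024],[-.0625,-.075,.024],[.0625,-.075,.051],[.0625,.075,.051]])
uvC=uvC-0
r=least_squares(lambda p:(proj(K,T,world(p,PC(p[3])))-uvC).ravel(),[.45,.2,0,-.02])
print("ctrl",r.x.round(4),r.fun.reshape(-1,2).round(1).tolist()); pc=r.x
print("bar",world(pc,C(pc[3],0,.008)).round(4))
from station import state
s=state();M=R.from_rotvec(s["orientation"]).as_matrix();print(M.round(3).tolist())
json.dump(dict(lamp=pl.tolist(),ctrl=pc.tolist()),open("fit.json","w"))
g=world(pl,LAMP["key"])[0]+[0,0,.09+NOSE]
print("delta cm to above key",(M.T@(g-s["position"])*100).round(2), "tool z heading",np.arctan2(M[1,2],M[0,2]))
E
```

```text
lamp [ 0.5435 -0.1929  0.1493] [[1.0, 0.0], [-0.2, 0.6], [-2.1, 1.8], [2.3, 1.9], [1.3, -2.8], [-2.3, -1.7]]
{'key': [[0.532, -0.1947, 0.0747]], 'rock': [[0.5239, -0.1352, 0.0708]], 'push': [[0.5363, -0.1333, 0.0776]]}
ctrl [ 0.5442  0.1954  0.1324 -0.0256] [[-0.5, 0.1], [0.6, -0.0], [-0.0, -0.1], [-1.8, 1.9], [2.3, 1.3], [1.7, -1.9], [-2.1, -1.3]]
bar [[0.5178 0.1919 0.04  ]]
[[-0.001, 0.246, 0.969], [-0.001, 0.969, -0.246], [-1.0, -0.001, -0.0]]
delta cm to above key [  6.66 -58.24  56.36] tool z heading -0.24880787910829827
```

```bash
python3 -m jog '[{"delta_pos":[0,-55.5,55.3],"yaw":-0.4,"hand":1},{"delta_pos":[0,-55.5,55.3],"yaw":-0.4,"hand":1},{"delta_pos":[0,-55.5,55.3],"yaw":-0.4,"hand":1},{"delta_pos":[0,-55.5,55.3],"yaw":-0.4,"hand":1},{"delta_pos":[0,-55.5,55.3],"yaw":-0.4,"hand":1},{"delta_pos":[0,-55.5,55.3],"yaw":-0.4,"hand":1},{"delta_pos":[0,-55.5,55.3],"yaw":-0.4,"hand":1},{"delta_pos":[0,-55.5,55.3],"yaw":-0.4,"hand":1},{"delta_pos":[0,-55.5,55.3],"yaw":-0.4,"hand":1},{"delta_pos":[0,-55.5,55.3],"yaw":-0.4,"hand":1},{"delta_pos":[0,-55.5,55.3],"yaw":-0.4,"hand":1},{"delta_pos":[0,-55.5,55.3],"yaw":-0.4,"hand":1}]' 40
python3 - <<'E'
from h import *; from station import *
s=state();M=R.from_rotvec(s["orientation"]).as_matrix()
print(s["position"].round(4) if hasattr(s["position"],'round') else s["position"],"head",np.arctan2(M[1,2],M[0,2]),"d cm",(M.T@(np.array([.53,-.165,.245])-s["position"])*100).round(2))
E
```

```text
time: 1.3
position: [0.4294, 0.0014, 0.2453]
orientation: [-0.118, 1.568, 0.118]
ft_force: [2.3, 1.1, 1.0]
grip_width: -0.0
[0.4294 0.0014 0.2453] head 0.1506060800149928 d cm [  0.03 -17.96   7.45]
```

```bash
python3 -m jog '[{"delta_pos":[0,-18,7.5],"yaw":0,"hand":1},{"delta_pos":[0,-18,7.5],"yaw":0,"hand":1},{"delta_pos":[0,-18,7.5],"yaw":0,"hand":1},{"delta_pos":[0,-18,7.5],"yaw":0,"hand":1},{"delta_pos":[0,-18,7.5],"yaw":0,"hand":1},{"delta_pos":[0,-18,7.5],"yaw":0,"hand":1}]'
python3 - <<'E'
from h import *; from station import *; import cv2
s=state();c=camera("wrist");M=np.eye(4);M[:3,:3]=R.from_rotvec(s["orientation"]).as_matrix();M[:3,3]=s["position"]
T=M@c["tool_from_camera"];np.savez("w0.npz",image=c["image"],K=c["K"],T=T)
print(s["position"],T.round(3).tolist())
f=json.load(open("fit.json"));print({k:(proj(c["K"],T,world(f["lamp"],v))*10/7).round(0).tolist() for k,v in LAMP.items()})
cv2.imwrite("pics/w0.png",cv2.resize(c["image"][:,:,::-1],(800,600),interpolation=cv2.INTER_CUBIC))
E
```

```text
time: 1.9
position: [0.5299, -0.1634, 0.2445]
orientation: [-0.117, 1.569, 0.119]
ft_force: [0.8, 0.2, -1.2]
grip_width: 0.0
[ 0.52993989 -0.16343162  0.24451885] [[-0.148, 0.954, 0.261, 0.465], [0.989, 0.142, 0.04, -0.174], [0.001, 0.264, -0.965, 0.372], [0.0, 0.0, 0.0, 1.0]]
{'key': [[343.0, 272.0]], 'rock': [[448.0, 272.0]], 'push': [[449.0, 296.0]]}
```

View pics/w0.png

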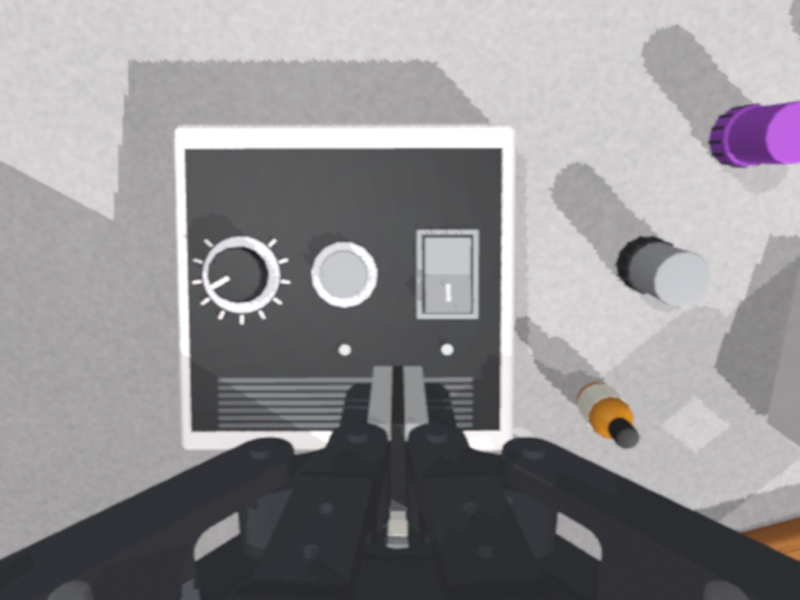

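The wrist view shows the lamp key at (344,273) and the rocker centre at (448,274). Both agree with the fit to about 1 mm. I'll go above the rocker's far half.

```bash
python3 -m jog '[{"delta_pos":[4,2.9,0.8],"yaw":0,"hand":1},{"delta_pos":[8.5,2.9,0.8],"yaw":0,"hand":1},{"delta_pos":[12.5,2.9,0.8],"yaw":0,"hand":1},{"delta_pos":[13.5,2.9,0.8],"yaw":0,"hand":1},{"delta_pos":[13.5,2.9,0.8],"yaw":0,"hand":1}]'
python3 -m jog '[{"delta_pos":[0.5,0,0],"yaw":0,"hand":1},{"delta_pos":[1.0,0,0],"yaw":0,"hand":1},{"delta_pos":[1.3,0,0],"yaw":0,"hand":1},{"delta_pos":[1.5,0,0],"yaw":0,"hand":1},{"delta_pos":[1.5,0,0],"yaw":0,"hand":1}]'
```

```text
time: 2.45
position: [0.5333, -0.1324, 0.1103]
orientation: [-0.119, 1.569, 0.12]
ft_force: [-0.4, -0.7, 0.6]
grip_width: -0.0001
time: 2.95
position: [0.5337, -0.1333, 0.0954]
orientation: [-0.119, 1.568, 0.119]
ft_force: [0.7, -0.2, 0.1]
grip_width: -0.0002
```

```bash
python3 -m jog '[{"delta_pos":[0.2,0,0],"yaw":0,"hand":1},{"delta_pos":[0.3,0,0],"yaw":0,"hand":1},{"delta_pos":[0.3,0,0],"yaw":0,"hand":1}]'
python3 -m jog '[{"delta_pos":[0.15,0,0],"yaw":0,"hand":1},{"delta_pos":[0.3,0,0],"yaw":0,"hand":1},{"delta_pos":[0.3,0,0],"yaw":0,"hand":1}]'
```

```text
time: 3.25
position: [0.5339, -0.1334, 0.0926]
orientation: [-0.119, 1.567, 0.118]
ft_force: [0.6, -0.5, 1.7]
grip_width: -0.0001
time: 3.55
position: [0.5337, -0.1333, 0.0892]
orientation: [-0.119, 1.568, 0.119]
ft_force: [0.5, 0.0, 1.4]
grip_width: 0.0
```

```bash
python3 -m jog '[{"delta_pos":[0.1,0,0],"yaw":0,"hand":1},{"delta_pos":[0.2,0,0],"yaw":0,"hand":1},{"delta_pos":[0.2,0,0],"yaw":0,"hand":1}]'
python3 -m jog '[{"delta_pos":[0.1,0,0],"yaw":0,"hand":1},{"delta_pos":[0.1,0,0],"yaw":0,"hand":1}]'
```

```text
time: 3.85
position: [0.5339, -0.1333, 0.0885]
orientation: [-0.119, 1.567, 0.118]
ft_force: [-3.5, 2.0, 12.9]
grip_width: 0.0
time: 4.05
position: [0.534, -0.1334, 0.0883]
orientation: [-0.12, 1.566, 0.118]
ft_force: [-5.6, 2.7, 20.9]
grip_width: 0.0001
```

Firm stop at the predicted depth (tip about 0.5–1 mm lower than calculated, 21 N). I'll back off and check the rocker from above.

```bash
python3 -m jog '[{"delta_pos":[-4,0,0],"yaw":0,"hand":1},{"delta_pos":[-8,0,0],"yaw":0,"hand":1},{"delta_pos":[-12,-3,-0.5],"yaw":0,"hand":1},{"delta_pos":[-12,-6.05,-1.1],"yaw":0,"hand":1},{"delta_pos":[-12,-6.05,-1.1],"yaw":0,"hand":1}]'
python3 - <<'E'
from h import *; from station import *; import cv2
s=state();c=camera("wrist");M=np.eye(4);M[:3,:3]=R.from_rotvec(s["orientation"]).as_matrix();M[:3,3]=s["position"]
T=M@c["tool_from_camera"];f=json.load(open("fit.json"))
pr={k:(proj(c["K"],T,world(f["lamp"],v))[0]).round(1) for k,v in LAMP.items()};print(pr, M[:3,3])
u,v=pr["rock"].astype(int);u0=u-120;v0=v-60;print(u0,v0)
cv2.imwrite("pics/w1.png",cv2.resize(c["image"][v0:v0+120,u0:u0+200,::-1],None,fx=4,fy=4,interpolation=cv2.INTER_CUBIC))
E
```

```text
time: 4.55
position: [0.5315, -0.1975, 0.2067]
orientation: [-0.117, 1.567, 0.115]
ft_force: [0.8, 0.0, -0.4]
grip_width: 0.0001
{'key': array([283.1, 205.9]), 'rock': array([365.8, 205.4]), 'push': array([366.9, 224.8])} [ 0.53150927 -0.19753799  0.20666371]
245 145
```

View pics/w1.png

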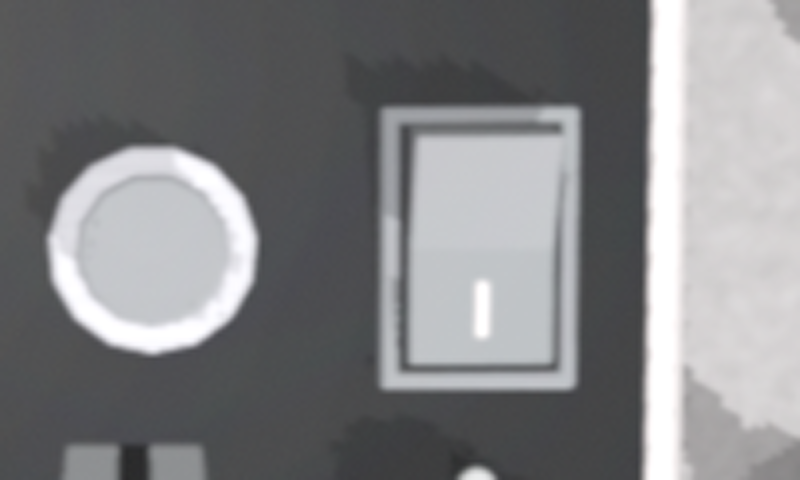

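The rocker is now tipped: its far, marked half lies flat and its near half is raised. The lamp key sits at crop (152,250), as predicted. Descending onto it.

```bash
python3 -m jog '[{"delta_pos":[4,0,0],"yaw":0,"hand":1},{"delta_pos":[8,0,0],"yaw":0,"hand":1},{"delta_pos":[10.5,0,0],"yaw":0,"hand":1},{"delta_pos":[11.2,0,0],"yaw":0,"hand":1},{"delta_pos":[11.2,0,0],"yaw":0,"hand":1},{"delta_pos":[11.2,0,0],"yaw":0,"hand":1}]'
```

```text
time: 5.2
position: [0.5325, -0.1947, 0.0956]
orientation: [-0.12, 1.566, 0.118]
ft_force: [-0.2, 0.8, 0.8]
grip_width: -0.0003
```

```bash
python3 -m jog '[{"delta_pos":[0.4,0,0],"yaw":0,"hand":1},{"delta_pos":[0.7,0,0],"yaw":0,"hand":1},{"delta_pos":[0.95,0,0],"yaw":0,"hand":1},{"delta_pos":[1.1,0,0],"yaw":0,"hand":1},{"delta_pos":[1.2,0,0],"yaw":0,"hand":1},{"delta_pos":[1.2,0,0],"yaw":0,"hand":1}]'
```

```text
time: 5.8
position: [0.5329, -0.195, 0.085]
orientation: [-0.12, 1.564, 0.117]
ft_force: [-3.1, 3.7, 20.5]
grip_width: 0.0001
```

```bash
python3 -m jog '[{"delta_pos":[0,0,0],"yaw":0,"hand":1},{"delta_pos":[0,0,0],"yaw":0,"hand":1},{"delta_pos":[0,0,0],"yaw":0,"hand":1},{"delta_pos":[0,0,0],"yaw":0,"hand":1},{"delta_pos":[0,0,0],"yaw":0,"hand":1},{"delta_pos":[0,0,0],"yaw":0,"hand":1},{"delta_pos":[0,0,0],"yaw":0,"hand":1},{"delta_pos":[0,0,0],"yaw":0,"hand":1},{"delta_pos":[0,0,0],"yaw":0,"hand":1}]'
python3 -m jog '[{"delta_pos":[-3,0,0],"yaw":0,"hand":1},{"delta_pos":[-8,0,0],"yaw":0,"hand":1},{"delta_pos":[-12,0,0],"yaw":0,"hand":1},{"delta_pos":[-12,0,0],"yaw":0,"hand":1}]'
python3 - <<'E'
from h import *; from station import *; import cv2
s=state();M=R.from_rotvec(s["orientation"]).as_matrix();f=json.load(open("fit.json"))
b=world(f["ctrl"],C(f["ctrl"][3],0,.008))[0];print(b,"d",(M.T@(np.r_[b[:2],.205]-s["position"])*100).round(2),"yaw",np.arctan2(M[1,2],M[0,2])-f["ctrl"][2])
im=camera("wrist")["image"]; cv2.imwrite("pics/w2.png",im[:,:,::-1])
E
```

```text
time: 6.7
position: [0.5329, -0.195, 0.085]
orientation: [-0.12, 1.564, 0.117]
ft_force: [-3.4, 2.9, 20.4]
grip_width: 0.0001
time: 7.1
position: [0.5335, -0.1957, 0.2079]
orientation: [-0.123, 1.56, 0.114]
ft_force: [0.8, -0.6, -0.1]
grip_width: 0.0001
[0.5177866  0.19186649 0.03999196] d [ 0.07 38.55  4.28] yaw 0.018979528526053863
```

```bash
python3 -m jog '[{"delta_pos":[0,38.5,4.2],"yaw":0.015,"hand":1},{"delta_pos":[0,38.5,4.2],"yaw":0.015,"hand":1},{"delta_pos":[0,38.5,4.2],"yaw":0.015,"hand":1},{"delta_pos":[0,38.5,4.2],"yaw":0.015,"hand":1},{"delta_pos":[0,38.5,4.2],"yaw":0.015,"hand":1},{"delta_pos":[0,38.5,4.2],"yaw":0.015,"hand":1},{"delta_pos":[0,38.5,4.2],"yaw":0.015,"hand":1},{"delta_pos":[0,38.5,4.2],"yaw":0.015,"hand":1},{"delta_pos":[0,38.5,4.2],"yaw":0.015,"hand":1},{"delta_pos":[0,38.5,4.2],"yaw":0.015,"hand":1},{"delta_pos":[0,38.5,4.2],"yaw":0.015,"hand":1},{"delta_pos":[0,38.5,4.2],"yaw":0.015,"hand":1}]'
python3 - <<'E'
from h import *; from station import *; import cv2
s=state();c=camera("wrist");M=np.eye(4);M[:3,:3]=R.from_rotvec(s["orientation"]).as_matrix();M[:3,3]=s["position"]
T=M@c["tool_from_camera"];f=json.load(open("fit.json"));p=f["ctrl"]
pr=proj(c["K"],T,world(p,[C(p[3],0,.008),C(p[3]+.056,.04,.006),C(p[3]+.056,-.04,.006)]));print(s["position"],pr.round(1).tolist())
np.savez("w3.npz",image=c["image"],K=c["K"],T=T)
a=cv2.imread("pics/w2.png")[120:300,180:440]
b=c["image"][100:300,180:380,::-1]  # offset 180,100
b=cv2.resize(b,(500,500),interpolation=cv2.INTER_CUBIC);a=cv2.resize(a,(300,208));a=cv2.copyMakeBorder(a,0,292,0,0,cv2.BORDER_CONSTANT)
cv2.imwrite("pics/w3.png",np.hstack([b,a]))
E
```

```text
time: 8.35
position: [0.5156, 0.1911, 0.202]
orientation: [-0.106, 1.569, 0.105]
ft_force: [0.3, -0.2, -0.6]
grip_width: -0.0002
[0.51557717 0.19105005 0.20200537] [[279.6, 198.3], [329.1, 267.7], [230.0, 267.6]]
```

View pics/w3.png

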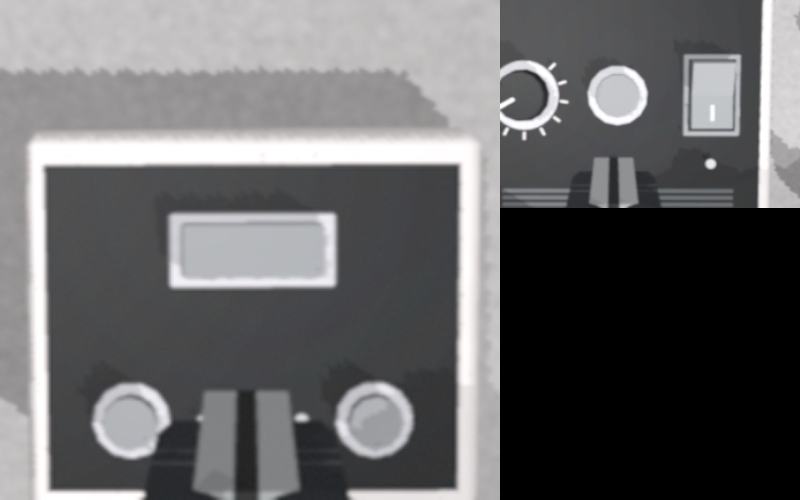

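The bar key is at crop (253,250), about 1 mm from the prediction, and the small keys sit where expected. The inset shows the rocker still on. I'll press with the finger centre about 5 mm toward the near side, so the fingertip edge stays inside the key.

```bash
python3 -m jog '[{"delta_pos":[4,0.1,-0.1],"yaw":0,"hand":1},{"delta_pos":[8.5,0.1,-0.1],"yaw":0,"hand":1},{"delta_pos":[12.5,0.1,-0.1],"yaw":0,"hand":1},{"delta_pos":[14,0.1,-0.1],"yaw":0,"hand":1},{"delta_pos":[14,0.1,-0.1],"yaw":0,"hand":1},{"delta_pos":[14,0.1,-0.1],"yaw":0,"hand":1}]'
```

```text
time: 9.0
position: [0.5149, 0.1927, 0.0632]
orientation: [-0.106, 1.567, 0.106]
ft_force: [-0.7, -0.4, 0.5]
grip_width: 0.0003
```

```bash
python3 -m jog '[{"delta_pos":[0.4,0,0],"yaw":0,"hand":1},{"delta_pos":[0.7,0,0],"yaw":0,"hand":1},{"delta_pos":[0.95,0,0],"yaw":0,"hand":1},{"delta_pos":[1.15,0,0],"yaw":0,"hand":1},{"delta_pos":[1.3,0,0],"yaw":0,"hand":1},{"delta_pos":[1.3,0,0],"yaw":0,"hand":1}]'
```

```text
time: 9.6
position: [0.5152, 0.1932, 0.0505]
orientation: [-0.107, 1.566, 0.107]
ft_force: [-0.2, -0.3, 7.7]
grip_width: -0.0002
```

```bash
python3 -m jog '[{"delta_pos":[0.1,0,0],"yaw":0,"hand":1},{"delta_pos":[0.1,0,0],"yaw":0,"hand":1},{"delta_pos":[0.1,0,0],"yaw":0,"hand":1}]'
```

```text
time: 9.9
position: [0.5153, 0.1932, 0.0502]
orientation: [-0.107, 1.565, 0.107]
ft_force: [-2.3, -0.5, 16.2]
grip_width: -0.0004
```

Hard stop at the predicted depth (16 N, sinking only 0.3 mm for 1 mm commanded). Lifting and checking.

```bash
python3 -m jog '[{"delta_pos":[-2,0,0],"yaw":0,"hand":1},{"delta_pos":[-7,0,0],"yaw":0,"hand":1},{"delta_pos":[-12,0,0],"yaw":0,"hand":1},{"delta_pos":[-16,0,0],"yaw":0,"hand":1},{"delta_pos":[-16,0,-10],"yaw":0,"hand":1},{"delta_pos":[-16,0,-15],"yaw":0,"hand":1},{"delta_pos":[-16,0,-15],"yaw":0,"hand":1},{"delta_pos":[-16,0,-15],"yaw":0,"hand":1},{"delta_pos":[-16,0,-15],"yaw":0,"hand":1}]'
python3 - <<'E'
from station import *; import cv2
cv2.imwrite("pics/top1.png",cv2.resize(camera("top")["image"][:,:,::-1],(800,600),interpolation=cv2.INTER_CUBIC))
E
```

```text
time: 10.8
position: [0.3654, 0.1728, 0.2088]
orientation: [-0.107, 1.567, 0.107]
ft_force: [0.1, -0.2, 1.4]
grip_width: 0.0001
```

View pics/top1.png

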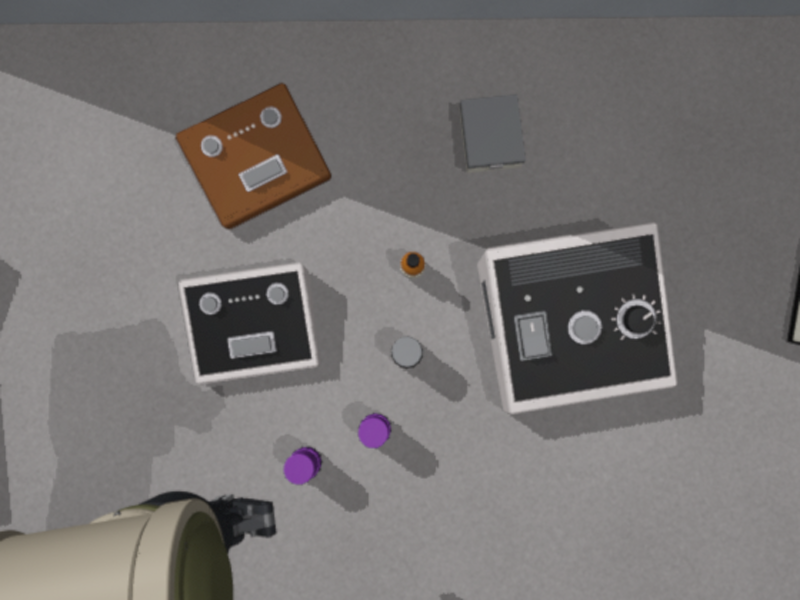

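The controller at (248,322), bottle, lens case and slide box are all where they were. The rocker at (533,336) is on and the arm is clear.

```bash
python3 -c "from station import *; print(hand_in())"
```

```text
the job is handed in; nothing more can be done
None
```

I did the three presses in the order asked with closed fingertips, and handed the job in at about 11 s of the 53 s allowed.

- **Rocker:** I pressed its raised far half to a hard stop (about 21 N). Pictures afterwards show the far half flat and the near half raised, so the unit is on.
- **Round lamp key:** I pressed it to its stop (about 20 N), held it there for about 1 s, then released it.
- **Bar key on the white controller:** I pressed it to its stop (about 16 N), then released it.

Each press stopped within about 1 mm of the depth I had calculated. I did not see the lamp or shutter respond, because the pictures show no indicator for either. I judged those two presses by depth and force.

The last top view shows the controller, oil bottle, lens case, slide box and look-alikes where they were, with the arm clear of everything. The small round keys were not touched. No check failed or disagreed.

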